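# Set the snap-button dispenser to pink and lock it

### The arm

A 6-joint arm with a two-finger parallel gripper is mounted at the origin on the work surface. World frame = base frame: x ahead of the robot, y to its left, z up, the work surface at z = 0. Lengths are in mm, angles in rad, forces in N, time in s.
With the tool pointing down it reaches from about 375 to 900 mm from the base axis. Payload 3.1 kg.
Tool frame: the origin (TCP) lies midway between the tips of the shut fingers; the grasp point (between the pads) lies 19 mm behind it; z points along the fingers, y is the direction in which the jaws open and shut (so a half turn about z gives the same grasp; the last joint's range is limited). The gripper opens to 87 mm and grips with 3 to 60 N. Pads are 19 mm wide; open, the fingers measure 117 mm over their backs; the gripper's body (75 mm by 190 mm) begins 51 mm behind the grasp point.
Start: joints at [0.983, 0.527, 1.433, -0, 1.181, -0.178], TCP at [248.974, 573.244, 222.548] pointing down, gripper open.
Joint ranges: [-3.08, 3.08], [-0.75, 2.2], [0.22, 2.44], [-1.43, 4.57], [0, 2.65], [-2.85, 2.85]. Speed limits (rad/s): [2.79, 2.79, 3.14, 3.14, 3.14, 3.14].

### API

Orientations are given as a unit quaternion [w, x, y, z].
In Python, from station import bot gives the robot as it stands.
- The arm moves only by the tool drive_tool, never from a script. Its argument "plan" is one flat list of numbers, 5 for each row, row after row: the shift along the tool's x, y, z in m, then the turn about the tool's z in degrees, then the finger opening in m, from 0 to 0.087. In form: [tx, ty, tz, yaw, claw, tx, ty, tz, yaw, claw, ...]. A call has 1 to 5 rows; each row shifts and turns the commanded pose from where the row before left it, along the tool's axes as they then stand; what a row does not reach is not made up. A row lasts 1/8 s, in which the tool goes at most 62.5 mm and 10.7 degrees, less where a joint would pass 70% of its speed; a pose out of reach is approached as far as the arm can. A call with a gripper value outside its range is refused whole. The fingers move at their own pace and stop on an object; "grip_force" is the grip in N (left out, the last holds). Time passes only in rows, so rows that do not move let the fingers close. It gives the time, the measured TCP pose, the force and the opening at its end, in the units of the state.
- bot.observe(): the state, without advancing time (a new reading comes with each control period).
- bot.grab_frame(name): name is "side" or "top"; returns (picture, depth): 400x640x3 uint8, red, green, blue; 400x640 float32, mm along the optical axis (not along the pixel's ray), 0 where there is no reading.
- bot.get_calibration(name): a dict with "intrinsics" (3x3 intrinsics, pixels), "cam_to_world" (4x4, takes a point from camera to world coordinates). Camera axes: x right, y down, z forward; pixel columns grow to the right and rows downward; lengths in mm; the calibration is good to about 2 mm. A picture is of the moment at which its call begins. get_calibration takes no time and is no camera call.
- bot.close_job(): hands the job in, once; it reports no verdict.
The state is a dict: "clock": time; "q": joint angles; "qvel": joint speeds; "tau": joint torques, N m; "ee_pos": TCP position; "orientation": TCP orientation; "contact_force": force on the tool from outside, world axes, zero at the start; "torque": the same for the moment, N m; "opening": opening from 0.0 (shut) to 1.0 (fully open).
Only numpy, scipy, OpenCV 4.12 (cv2) and the standard library are available. Lean on these libraries where they do the work, as an engineer would, in place of code of your own. Each camera call takes 0.05 s, during which the arm holds its last target.

### The job

Turn the wheel of the snap-button dispenser by its black crank knob until the pink compartment stands in the window, and lock it there with the red-headed pin from the blue stand: the pin goes down the black guide beside the window and must end fully home, its head down on the guide. The slot under the cover has to be found by feel: set the pin down gently and do not force the wheel and the pin against each other. Leave the tumbler, the purple bottle and the pen box where they are.

Things in the scene. Friction and masses are not known exactly. Their poses are not given: they have to be found in the camera images.
- dispenser: White round snap-button dispenser, 250 mm across, fixed to the table. Origin: centre of its underside, on the wheel's upright axis; its x axis points from there to the window and the guide. A white ring cover (inner radius 57, outer 125 mm, top 40 mm above the table) hides the outer part of the wheel except in the window.
- window (a point): Centre of the window: an opening in the ring cover, 22 mm radially by 50 degrees, 72 mm from the axis along the dispenser's x axis, 40 mm above the table.
- guide (a point): Mouth of the guide hole: centre of the top of the black guide block (34 mm radially x 44 mm x 16 mm above the cover), 100 mm from the axis along the dispenser's x axis, 56 mm above the table. Upright round hole, 13.6 mm wide, mouth chamfered 2 mm; its lower end is 37 mm above the table, just over the wheel.
- carousel: The wheel: turns about the dispenser's upright axis, stays where left (drag about 0.3 N m). Face 34 mm above the table, six 60 degree compartments: pink, then counter-clockwise from above yellow, blue, white, green, grey. Origin: on the axis at table height; x axis along the middle of pink (square in the window: parallel to the dispenser's x). Starts 0.8 to 2.4 rad counter-clockwise of it.
- pink_slot (a point): Pink's middle line, 100 mm from the axis, 34 mm above the table. The pin's slot (13.6 mm wide along the rim, 19.6 mm radially) is hidden under the cover 3 to 9 mm from this point along the rim, different each time: find it by feel. All six compartments have one. The pin, standing in the guide, drops in by its weight when a slot comes under it and locks the wheel (1 to 2 mm play).
- crank (a point): Top centre of the black upright crank knob of the wheel, 70 mm from the axis on the side opposite to pink: 18 mm wide, from 47 to 84 mm above the table, on a flat steel arm that runs out from the hub over the cover (top of the arm 47 mm above the table).
- pin: Locking pin, 0.12 kg, upright: steel shank 12 mm wide, 38 mm long, foot chamfered 1.2 mm; then a round red head 22 mm wide, 30 mm tall. Origin: centre of its foot, z up; the head is 38 to 68 mm above it. Fully home, the head's underside lies on the guide and the foot is 18 mm above the table; standing on the wheel's face between slots, the foot is 34 mm above it.
- stand: Blue block 50 x 50 x 46 mm, fixed to the table, with an upright hole in which the pin waits, the underside of its head on the top of the block. Origin: centre of its underside.
- tumbler: White tumbler, 72 mm wide, 90 mm tall, bystander. Origin: centre of its underside.
- sprayer: Purple closed bottle, 60 mm wide, 170 mm tall, bystander. Origin: centre of its underside.
- penbox: Open yellow box 90 x 70 x 90 mm with pens to 140 mm, bystander. Origin: centre of its underside.
Not all that is in view belongs to the job. What is shaped like the pin but turquoise or yellow is not meant.

How it is judged (in metres and radians):
At the end, for the whole second after the job is handed in: The pin is upright (0.08 rad) in the guide (foot within 4 mm of its axis), its foot less than 21 mm above the dispenser's underside (head within 3 mm of the guide); pink stands in the window (0.15 rad, and the point pink_slot within 15 mm of the guide's axis); pin and wheel at rest (horizontal distance between pin and guide below 0.004 m and z of pin in the frame of dispenser below 0.021 m and angle between pin's own z axis and vertical below 0.08 rad and angle between the x axis of carousel and the x axis of dispenser, either way round below 0.15 rad and linear speed of pin below 0.02 m/s and angular speed of carousel below 0.05 rad/s and horizontal distance between pink_slot and guide below 0.015 m); the robot touches nothing.
It fails at once if the pin and the wheel are forced against each other with more than 15 N (contact force between pin and carousel above 15 N).
It fails at once if the tumbler is moved more than 30 mm (distance of tumbler from where it was at the start of the episode above 0.03 m).
It fails at once if the purple bottle is moved more than 30 mm (distance of sprayer from where it was at the start of the episode above 0.03 m).
It fails at once if the pen box is moved more than 30 mm (distance of penbox from where it was at the start of the episode above 0.03 m).
It also fails if it takes over 72 s, if anything falls off the work surface, if the arm or the gripper's body presses on something with over 40 N, if the wrist force passes 120 N, or if a joint passes its speed limit or range.

## Working session

There is one attempt and no reset: what is moved stays moved. The work goes in short steps, Python scripts to look and compute and a tool call to move; the robot and the scene stay as the last step left them, time stands still between calls to the robot, and variables do not carry over. Pictures are saved under pics/ and viewed, and the job is handed in when it is done.

Besides the shell and the picture viewer there is one more tool, called after "Request:" as name(argument=value, ...), one argument or row to a line, values as JSON. drive_tool: Moves the arm, as the interface text tells. Its arguments: {"type":"object","properties":{"plan":{"type":"array","items":{"type":"number"}},"grip_force":{"type":"number"}},"required":["plan"]}

```bash
ls; mkdir -p pics; python3 - <<'E'
from station import bot
import cv2,numpy as np
print(bot.observe())
for n in("side","top"):
    p,d=bot.grab_frame(n); c=bot.get_calibration(n)
    cv2.imwrite(f"pics/{n}0.png",p[:,:,::-1]); np.savez(f"{n}0.npz",p=p,d=d,K=c["intrinsics"],T=c["cam_to_world"])
    print(n,c)
E
```

```text
pics
{'clock': 0.0, 'q': array([ 9.82489436e-01,  5.28461045e-01,  1.43390219e+00, -5.37685677e-06,
        1.18137021e+00, -1.78489321e-01]), 'qvel': array([-0.00094222,  0.00064134,  0.00062443, -0.00074297,  0.00086198,
       -0.00208677]), 'tau': array([ 3.20406243e-04, -4.40045178e+01, -1.76592976e+01,  6.32819301e-02,
        5.83141192e-02, -1.50441751e-04]), 'ee_pos': array([248.58516445, 572.64609785, 221.57480305]), 'orientation': array([-3.98103281e-04,  2.03476735e-01,  9.79079196e-01, -9.93617696e-04]), 'contact_force': array([ 0.21668487, -0.34616782, -0.94718788]), 'torque': array([0.00347495, 0.01984198, 0.02186405]), 'opening': 1.001510062890132}
side {'intrinsics': array([[474.40029779,   0.        , 319.56570119],
       [  0.        , 474.40029779, 206.99394074],
       [  0.        ,   0.        ,   1.        ]]), 'cam_to_world': array([[ 9.95455962e-01, -5.47436638e-02,  7.79137964e-02,
         4.93026104e+02],
       [-9.52229903e-02, -5.71404984e-01,  8.15125098e-01,
        -8.20205274e+02],
       [-1.02602705e-04, -8.18840323e-01, -5.74021354e-01,
         6.35967713e+02],
       [ 0.00000000e+00,  0.00000000e+00,  0.00000000e+00,
         1.00000000e+00]])}
top {'intrinsics': array([[504.38426287,   0.        , 332.05320436],
       [  0.        , 504.38426287, 194.12341884],
       [  0.        ,   0.        ,   1.        ]]), 'cam_to_world': array([[ 3.86121757e-03, -9.82200879e-01,  1.87793837e-01,
         3.75476000e+02],
       [-9.99493013e-01, -9.72573714e-03, -3.03171162e-02,
         8.52152597e-02],
       [ 3.16039317e-02, -1.87581567e-01, -9.81740468e-01,
         1.07855087e+03],
       [ 0.00000000e+00,  0.00000000e+00,  0.00000000e+00,
         1.00000000e+00]])}
```

View pics/side0.png

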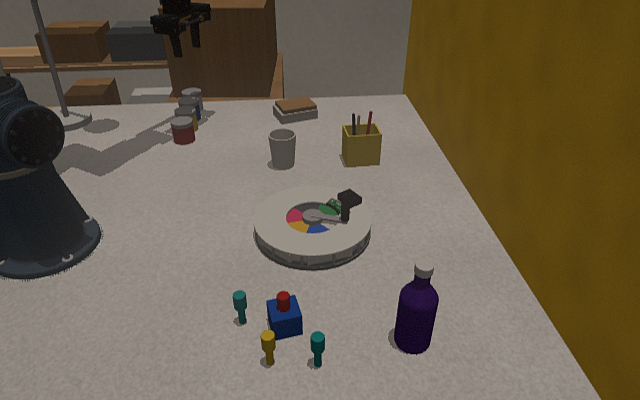

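View pics/top0.png

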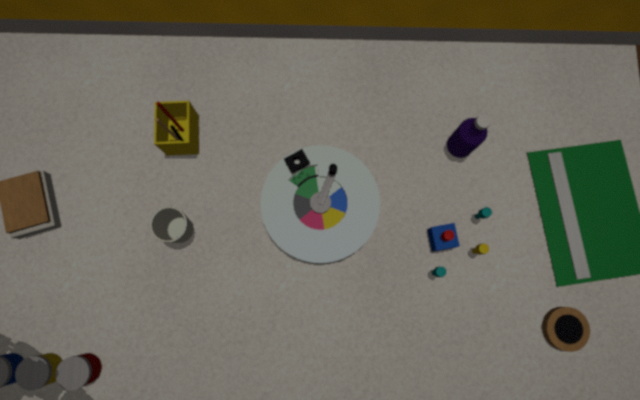

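The top view shows the dispenser at about (320,204), the guide at (297,161), the crank knob at (333,170), and the red pin head at (448,236) in the blue stand. The decoys are at (485,213), (482,249) and (440,272). Next I'll measure these positions.

```bash
cat > h.py <<'E'
import numpy as np,cv2
def load(n): 
    z=np.load(n+".npz"); return z["p"],z["d"],z["K"],z["T"]
def ray(K,T,uv):
    uv=np.atleast_2d(uv).astype(float)
    r=np.c_[(uv[:,0]-K[0,2])/K[0,0],(uv[:,1]-K[1,2])/K[1,1],np.ones(len(uv))]
    return r@T[:3,:3].T
def onplane(K,T,uv,z):
    r=ray(K,T,uv); o=T[:3,3]; return o+r*((z-o[2])/r[:,2])[:,None]
def cloud(d,K,T):
    v,u=np.mgrid[:d.shape[0],:d.shape[1]]
    r=np.stack([(u-K[0,2])/K[0,0],(v-K[1,2])/K[1,1],np.ones_like(d)],-1)*d[...,None]
    return r@T[:3,:3].T+T[:3,3]
def proj(K,T,P):
    P=np.atleast_2d(P); c=(P-T[:3,3])@T[:3,:3]; return np.c_[c[:,0]/c[:,2]*K[0,0]+K[0,2],c[:,1]/c[:,2]*K[1,1]+K[1,2]]
E
python3 - <<'E'
from h import *
p,d,K,T=load("top0")
X=cloud(d,K,T)
def box(m,name):
    P=X[m]; print(name,m.sum(),"mean",P.mean(0).round(1),"min",P.min(0).round(1),"max",P.max(0).round(1))
for nm in("top0","side0"):
    p,d,K,T=load(nm); X=cloud(d,K,T)
    hsv=cv2.cvtColor(p,cv2.COLOR_RGB2HSV); H,S,V=[hsv[...,i].astype(int) for i in range(3)]
    v,u=np.mgrid[:400,:640]
    inb=(d>0)&(X[...,0]>250)&(X[...,0]<800)&(X[...,1]>-450)&(X[...,1]<450)
    r=inb&((H<6)|(H>174))&(S>150)&(V>60)
    n,l,st,c=cv2.connectedComponentsWithStats(r.astype(np.uint8))
    for i in range(1,n):
        if st[i,4]>15: print(c[i]);box(l==i,nm+" red")
    b=inb&(H>100)&(H<125)&(S>150)
    n,l,st,c=cv2.connectedComponentsWithStats(b.astype(np.uint8))
    for i in range(1,n):
        if st[i,4]>60:
            print(c[i]);box(l==i,nm+" blue"); t=(l==i)&(abs(X[...,2]-46)<4); 
            if t.sum()>10: box(t," blue top"); print(cv2.minAreaRect(X[t][:,:2].astype(np.float32)))
    if nm=="top0":
        # ring cover top
        t=inb&(abs(X[...,2]-40)<4)&(S<60)&(V>80)
        n,l,st,c=cv2.connectedComponentsWithStats(t.astype(np.uint8)); i=1+st[1:,4].argmax(); print(c[i],st[i])
        cs,_=cv2.findContours((l==i).astype(np.uint8),cv2.RETR_EXTERNAL,cv2.CHAIN_APPROX_NONE)
        cc=max(cs,key=len)[:,0]; P=onplane(K,T,cc,40)[:,:2]
        A=np.c_[2*P,np.ones(len(P))]; s=np.linalg.lstsq(A,(P**2).sum(1),rcond=None)[0]; print("disp c",s[:2],np.sqrt(s[2]+s[0]**2+s[1]**2))
        for zz in(40,):
            e=cv2.fitEllipse(cc); print(e,onplane(K,T,[e[0]],40))
    dk=inb&(V<50)&(X[...,2]>45)&(X[...,2]<100)
    n,l,st,c=cv2.connectedComponentsWithStats(dk.astype(np.uint8))
    for i in range(1,n):
        if st[i,4]>15: print(c[i]);box(l==i,nm+" dark")
    # high points
    hp=inb&(X[...,2]>44)&(np.hypot(X[...,0]-370,X[...,1]-20)<140)
    n,l,st,c=cv2.connectedComponentsWithStats(hp.astype(np.uint8))
    for i in range(1,n):
        if st[i,4]>15: print(c[i]);box(l==i,nm+" high")
img=load("top0")[0][130:290,230:500,::-1]
cv2.imwrite("pics/zt.png",cv2.resize(img,None,fx=2.9,fy=2.9,interpolation=cv2.INTER_CUBIC))
img=load("side0")[0][170:370,210:450,::-1]
cv2.imwrite("pics/zs.png",cv2.resize(img,None,fx=3,fy=3,interpolation=cv2.INTER_CUBIC))
E
```

```text
[448.07142857 234.84285714]
top0 red 70 mean [ 486.5 -264.7   74.6] min [ 478.1 -273.2   67.9] max [ 494.7 -256.7   81. ]
[338.94117647 199.88687783]
top0 blue 221 mean [563.3 -46.8  32.9] min [541.7 -59.8  27.6] max [587.  -30.1  39.9]
[441.01136364 237.65454545]
top0 blue 440 mean [ 484.2 -258.5   40.9] min [ 460.1 -291.2    8.2] max [ 512.8 -237.7   50.3]
 blue top 327 mean [ 484.4 -262.1   45. ] min [ 460.1 -290.7   42. ] max [ 512.4 -237.9   48.9]
((486.07000732421875, -265.4167785644531), (46.85163497924805, 47.802955627441406), 11.432307243347168)
[321.51177904 208.26157595] [ 261  146  120  118 7386]
disp c [551.49435085  -8.24360988] 104.88131556137222
((320.3721923828125, 205.76416015625), (107.65184783935547, 114.33512878417969), 84.552978515625) [[549.16681602  -7.69692054  40.        ]]
[460.77695167 143.4535316 ]
top0 dark 269 mean [ 678.3 -299.5   72.7] min [ 664.6 -324.9   45.4] max [ 708.5 -286.8   99.8]
[178.04761905 135.76190476]
top0 dark 21 mean [686.3 285.8  74.6] min [683.9 281.3  46.4] max [689.5 291.9  99.6]
[296.61168385 161.17525773]
top0 dark 291 mean [640
[... 752 characters left out ...]
ax [ 514.3 -240.8   50.4]
 blue top 511 mean [ 485.5 -274.6   46.9] min [ 458.3 -296.6   42.2] max [ 513.5 -240.8   49.8]
((485.370849609375, -268.7882995605469), (49.26505661010742, 50.00965118408203), 10.700396537780762)
[347.64599483 202.72868217]
side0 dark 387 mean [632.6   7.2  61. ] min [611.7 -43.9  45.1] max [666.6  63.   88.4]
[244.85 301.85]
side0 dark 20 mean [ 422.2 -255.5   54. ] min [ 420.1 -258.9   45. ] max [ 423.6 -252.3   66.3]
[414.53854506 321.27035831]
side0 dark 921 mean [ 685.6 -339.7   73. ] min [ 664.  -348.9   45. ] max [ 718.8 -312.1   99.9]
[317.30578512 345.89256198]
side0 dark 121 mean [ 533.8 -358.    55.8] min [ 524.5 -361.6   45.1] max [ 544.4 -352.9   67.4]
```

View pics/zt.png

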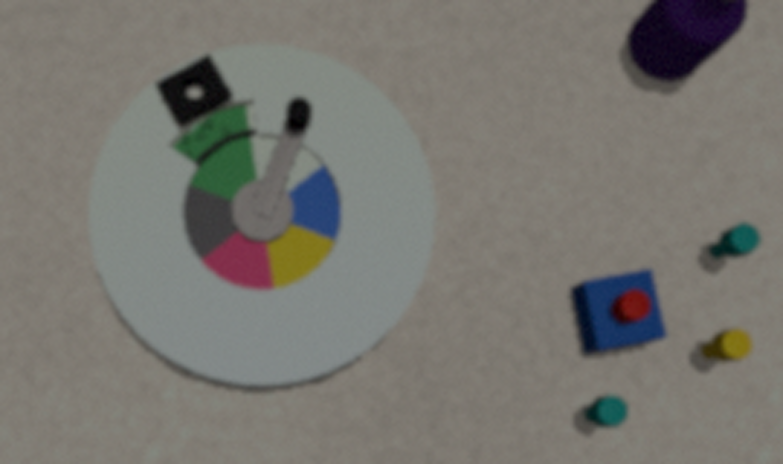

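View pics/zs.png

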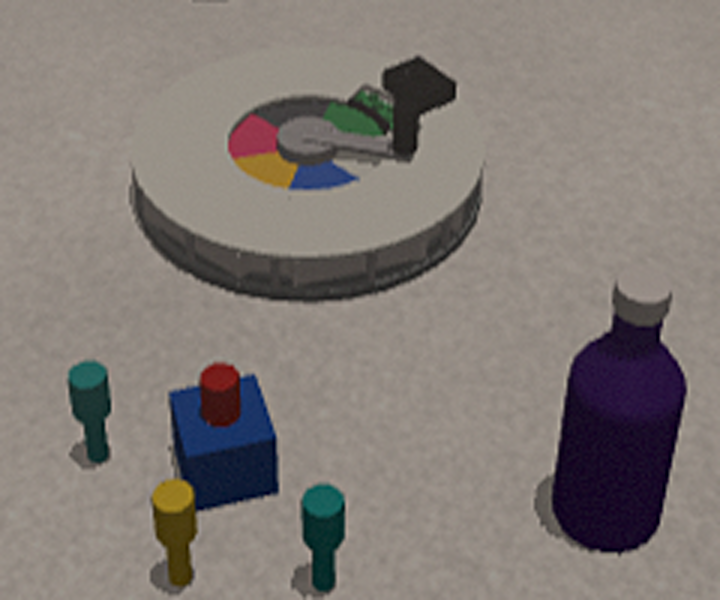

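```bash
python3 - <<'E'
from h import *
from scipy.optimize import least_squares
for nm in("top0","side0"):
    p,d,K,T=load(nm);X=cloud(d,K,T)
    m=(d>0)&(abs(X[...,2]-40)<5)&(np.hypot(X[...,0]-550,X[...,1]+5)<145)
    m=m.astype(np.uint8)
    cs,_=cv2.findContours(m,cv2.RETR_EXTERNAL,cv2.CHAIN_APPROX_NONE); cc=max(cs,key=len)[:,0]
    P=onplane(K,T,cc,40)[:,:2]
    f=lambda s:np.hypot(P[:,0]-s[0],P[:,1]-s[1])-s[2]
    r=least_squares(f,[550,-5,125],loss="soft_l1",f_scale=1.5); print(nm,r.x, np.median(abs(r.fun)))
    r=least_squares(lambda s:f([s[0],s[1],125]),[550,-5],loss="soft_l1",f_scale=1.5); print(nm,r.x)
    a=P-r.x[:2]; 
p,d,K,T=load("top0")
print("hole",onplane(K,T,[[296.9,161.7]],56)); print("hub",onplane(K,T,[[320.4,202.4]],47))
X=cloud(d,K,T)
for nm in("top0","side0"):
    p,d,K,T=load(nm);X=cloud(d,K,T)
    V=p.max(-1)
    m=(V<55)&(abs(X[...,2]-56)<4)&(np.hypot(X[...,0]-640,X[...,1]-45)<40)
    print(nm,"guide",cv2.minAreaRect(X[m][:,:2].astype(np.float32)))
    m=(abs(X[...,2]-84)<5)&(np.hypot(X[...,0]-615,X[...,1]+30)<25)
    print("knob",m.sum(),X[m].mean(0),X[m].min(0),X[m].max(0))
    m=(X[...,2]>62)&(X[...,2]<95)&(np.hypot(X[...,0]-615,X[...,1]+30)<25)
    print("knob all",m.sum(),X[m].mean(0),X[m].min(0),X[m].max(0))
    m=(abs(X[...,2]-76)<5)&(np.hypot(X[...,0]-486,X[...,1]+267)<25)
    print("head",m.sum(),X[m].mean(0),X[m].min(0),X[m].max(0))
E
```

```text
top0 [555.63725626  -7.80449467 123.78901968] 0.5003400549126837
top0 [555.69991782  -7.84068418]
side0 [545.78636922 -11.66549683 118.55106602] 12.02982616113242
side0 [552.35497711  -8.54263082]
hole [[639.20726157  42.13685466  56.        ]]
hub [[555.07255429  -7.64407305  47.        ]]
top0 guide ((641.4390258789062, 43.163230895996094), (34.560791015625, 41.79066848754883), 29.614648818969727)
knob 60 [620.40395111 -32.63729304  83.1174087 ] [612.29180967 -40.60955325  79.42627051] [629.0105672  -24.23890773  88.08040359]
knob all 77 [619.3266857  -32.45345656  80.57060126] [612.29110154 -40.77716398  62.17706586] [629.0105672  -24.23890773  88.08040359]
head 89 [ 485.69847637 -266.5934463    74.79204952] [ 475.91002908 -277.51841932   71.1621538 ] [ 496.5313883  -256.66353263   77.74756681]
side0 guide ((641.0305786132812, 39.70600891113281), (34.22606658935547, 42.183284759521484), 31.023469924926758)
knob 53 [619.85238595 -35.76666836  83.93316673] [611.74983515 -43.14901786  79.04648016] [628.95724801 -25.47144879  88.4397368 ]
knob all 108 [619.78638759 -37.53608313  77.46452123] [611.74983515 -43.70070552  62.27085965] [628.95724801 -25.47144879  88.4397368 ]
head 128 [ 485.795929   -269.5757557    76.41633392] [ 476.095739   -280.69387313   71.24478759] [ 495.90836756 -257.60716368   79.16238505]
```

```bash
cat >> h.py <<'E'
from scipy.spatial.transform import Rotation as Rot
def st():
    from station import bot
    return bot.observe()
def need(target,yang=None):
    s=st(); q=s["orientation"]; R=Rot.from_quat([q[1],q[2],q[3],q[0]]).as_matrix()
    d=np.array(target,float)-s["ee_pos"]; l=R.T@d
    ya=np.degrees(np.arctan2(R[1,1],R[0,1])); 
    print("t",round(s["clock"],2),"pos",s["ee_pos"].round(1),"yang",ya.round(2),"F",s["contact_force"].round(1),"M",s["torque"].round(2),"open",round(s["opening"],3),"q6",s["q"][5].round(2))
    print("need local mm",l.round(1),"yaw",None if yang is None else round((ya-yang+180)%360-180,2), "tilt",R[:,2].round(4))
E
python3 -c "
from h import *
need([620,-34,150],-21.2)"
```

```text
t 0.1 pos [248.6 572.7 221.7] yang 66.52 F [ 0.3  0.2 -0.1] M [-0.03  0.05 -0.04] open 1.001 q6 -0.18
need local mm [-582.4 -408.4   72.3] yaw 87.72 tilt [-0.0011 -0.0016 -1.    ]
```

Request:
drive_tool(
  plan=[0,0,0,10.5,0.05,0,0,0,10.5,0.05,0,0,0,10.5,0.05,0,0,0,10.5,0.05,0,0,0,10.5,0.05],
  grip_force=10,
)

```text
clock: 0.72
ee_pos: [248.7, 572.9, 221.9]
orientation: [0.0, 0.618, 0.786, -0.001]
contact_force: [0.4, -0.4, -0.5]
opening: 0.598
```

Request:
drive_tool(
  plan=[0,0,0,10.5,0.05,0,0,0,10.5,0.05,0,0,0,10.5,0.05,0,0,0,3.5,0.05],
)

```text
clock: 1.23
ee_pos: [248.8, 572.9, 221.9]
orientation: [0.0, 0.825, 0.565, -0.001]
contact_force: [0.0, -0.7, -0.4]
opening: 0.572
```

```bash
python3 -c "
from h import *
need([620,-34,150],-21.2)"
```

```text
t 1.23 pos [248.8 572.9 221.9] yang -21.14 F [ 0.  -0.7 -0.4] M [-0.11  0.1  -0.04] open 0.572 q6 1.35
need local mm [-432.1  565.1   72.3] yaw 0.06 tilt [-8.0e-04 -1.1e-03 -1.0e+00]
```

Request:
drive_tool(
  plan=[-0.036,0.047,0,0,0.05,-0.036,0.047,0,0,0.05,-0.036,0.047,0,0,0.05,-0.036,0.047,0,0,0.05,-0.036,0.047,0,0,0.05],
)

```text
clock: 1.85
ee_pos: [404.5, 319.3, 222.3]
orientation: [-0.0, 0.824, 0.567, -0.0]
contact_force: [0.5, 0.4, -0.1]
opening: 0.57
```

Request:
drive_tool(
  plan=[-0.036,0.047,0,0,0.05,-0.036,0.047,0,0,0.05,-0.036,0.047,0,0,0.05,-0.036,0.047,0,0,0.05,-0.036,0.047,0,0,0.05],
)

```text
clock: 2.48
ee_pos: [559.5, 67.0, 222.3]
orientation: [-0.0, 0.824, 0.566, -0.0]
contact_force: [1.4, 0.7, 0.2]
opening: 0.575
```

```bash
python3 -c "
from h import *
need([620,-34,150],-21.2)"
```

```text
t 2.48 pos [559.5  67.  222.3] yang -21.0 F [1.4 0.7 0.2] M [-0.05  0.06  0.07] open 0.575 q6 0.29
need local mm [-72.7  92.7  72.2] yaw 0.2 tilt [-6.e-04  3.e-04 -1.e+00]
```

Request:
drive_tool(
  plan=[-0.036,0.046,0.01,0,0.05,-0.035,0.046,0.06,0,0.05,0,0,0,0,0.05],
)

```text
clock: 2.85
ee_pos: [610.4, -20.8, 162.7]
orientation: [-0.003, 0.825, 0.565, -0.003]
contact_force: [0.1, 0.5, -0.7]
opening: 0.578
```

```bash
python3 - <<'E'
from h import *
from station import bot
need([620.2,-34.5,54],-21.2)
for n in("side","top"):
    p,d=bot.grab_frame(n); c=bot.get_calibration(n)
    np.savez(f"{n}1.npz",p=p,d=d,K=c["intrinsics"],T=c["cam_to_world"])
img=load("side1")[0][90:290,210:450,::-1]
a=cv2.resize(img,None,fx=1.6,fy=1.6,interpolation=cv2.INTER_CUBIC)
img=load("top1")[0][90:290,210:450,::-1]
b=cv2.resize(img,None,fx=1.6,fy=1.6,interpolation=cv2.INTER_CUBIC)
cv2.imwrite("pics/a1.png",np.hstack([a,b]))
E
```

```text
t 2.85 pos [610.4 -20.8 162.7] yang -21.23 F [ 0.1  0.5 -0.7] M [-0.09  0.07 -0.03] open 0.578 q6 0.15
need local mm [ -9.   15.  108.6] yaw -0.03 tilt [-0.0083  0.0013 -1.    ]
```

View pics/a1.png

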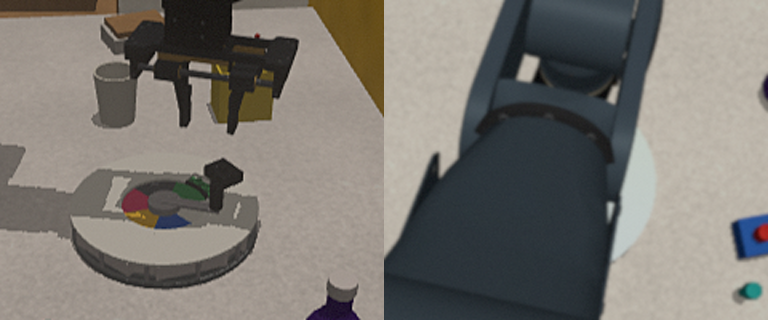

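The side view shows the gripper above the knob. The arm blocks the top camera at this point.

Request:
drive_tool(
  plan=[-0.009,0.015,0.02,0,0.05,0,0,0.02,0,0.05,0,0,0,0,0.05],
)

```text
clock: 3.32
ee_pos: [621.4, -30.2, 127.7]
orientation: [-0.001, 0.824, 0.567, -0.001]
contact_force: [-0.0, -0.4, 0.3]
opening: 0.576
```

```bash
python3 - <<'E'
from h import *
need([620.2,-34.5,54],-21.2)
E
```

```text
t 3.33 pos [621.4 -30.2 127.7] yang -20.88 F [-0.  -0.4  0.3] M [-0.11  0.06 -0.02] open 0.576 q6 0.14
need local mm [-4.4  0.6 73.7] yaw 0.32 tilt [-1.8e-03  7.0e-04 -1.0e+00]
```

Request:
drive_tool(
  plan=[-0.004,0.001,0.02,0.2,0.05,0,0,0.02,0,0.05,0,0,0.02,0,0.05,0,0,0.01,0,0.05,0,0,0,0,0.05],
)

```text
clock: 3.95
ee_pos: [622.1, -35.3, 58.1]
orientation: [0.0, 0.825, 0.565, 0.0]
contact_force: [-0.6, -0.2, 0.4]
opening: 0.573
```

```bash
python3 - <<'E'
from h import *
from station import bot
need([620.2,-34.5,54],-21.2)
for n in("side",):
    p,d=bot.grab_frame(n); c=bot.get_calibration(n)
    cv2.imwrite("pics/a2.png",cv2.resize(p[120:270,230:430,::-1],None,fx=3,fy=3,interpolation=cv2.INTER_CUBIC))
E
```

```text
t 3.95 pos [622.1 -35.3  58.1] yang -21.13 F [-0.6 -0.2  0.4] M [-0.05  0.04 -0.05] open 0.573 q6 0.13
need local mm [ 0.1 -2.1  4.1] yaw 0.07 tilt [ 2.e-04  0.e+00 -1.e+00]
```

View pics/a2.png

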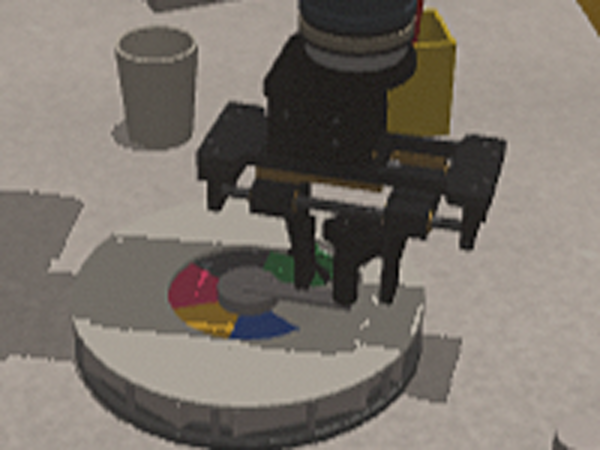

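The knob is between the fingers. Closing on it now.

Request:
drive_tool(
  plan=[0,-0.002,0.003,0,0.05,0,0,0,0,0.01,0,0,0,0,0.01,0,0,0,0,0.01,0,0,0,0,0.01],
  grip_force=20,
)

```text
clock: 4.62
ee_pos: [620.4, -35.4, 54.6]
orientation: [0.0, 0.825, 0.565, 0.0]
contact_force: [2.9, -1.6, -0.2]
opening: 0.205
```

```bash
python3 - <<'E'
from h import *
need([620.2,-34.5,54],-21.2)
E
```

```text
t 4.62 pos [620.4 -35.4  54.6] yang -21.18 F [ 2.9 -1.6 -0.2] M [-0.42 -0.8  -0.01] open 0.205 q6 0.13
need local mm [ 0.7 -0.5  0.6] yaw 0.02 tilt [ 4.e-04 -1.e-04 -1.e+00]
```

Request:
drive_tool(
  plan=[-0.0049,-0.0002,0,4,0.01,-0.0049,-0.0002,0,4,0.01,-0.0049,-0.0002,0,4,0.01,-0.0049,-0.0002,0,4,0.01,-0.0049,-0.0002,0,4,0.01],
)

```text
clock: 5.25
ee_pos: [607.5, -55.1, 54.5]
orientation: [-0.001, 0.911, 0.412, 0.0]
contact_force: [0.4, 2.9, -0.5]
opening: 0.198
```

```bash
cat >> h.py <<'E'
C=np.array([555,-9.])
def arc(ang):
    a=np.radians(ang); s=st(); k=s["ee_pos"][:2]-C; ph=np.degrees(np.arctan2(k[1],k[0]))
    f=s["contact_force"]; u=k/np.hypot(*k)
    print("R",np.hypot(*k).round(1),"phi",ph.round(2),"Frad",(f[:2]@u).round(1),"Ftan_ccw",(f[1]*u[0]-f[0]*u[1]).round(1),"Fz",f[2].round(1))
    need([*(C+70*np.array([np.cos(a),np.sin(a)])),54.6],ang)
E
python3 - <<'E'
from h import *
arc(-41.2)
E
```

```text
R 69.9 phi -41.32 Frad -1.6 Ftan_ccw 2.5 Fz -0.5
t 5.25 pos [607.5 -55.1  54.5] yang -41.31 F [ 0.4  2.9 -0.5] M [0.47 0.04 0.11] open 0.198 q6 0.45
need local mm [ 0.1  0.1 -0.1] yaw -0.11 tilt [ 2.0e-04  1.5e-03 -1.0e+00]
```

Turning well, with small forces. Continuing in larger steps: 8° per row, so tx = -9.74 mm and ty = -0.68 mm.

Request:
drive_tool(
  plan=[-0.0097,-0.0007,0,8,0.01,-0.0097,-0.0007,0,8,0.01,-0.0097,-0.0007,0,8,0.01,-0.0097,-0.0007,0,8,0.01,0,0,0,0,0.01],
)

```text
clock: 5.88
ee_pos: [573.0, -75.4, 54.5]
orientation: [-0.002, 0.989, 0.146, -0.002]
contact_force: [-3.0, 3.8, 4.6]
opening: 0.197
```

```bash
python3 - <<'E'
from h import *
arc(-73.2)
E
```

```text
R 68.8 phi -74.81 Frad -4.5 Ftan_ccw -1.9 Fz 4.6
t 5.88 pos [573.  -75.4  54.5] yang -73.17 F [-3.   3.8  4.6] M [ 0.63  0.69 -0.04] open 0.197 q6 0.95
need local mm [ 1.9  1.2 -0.1] yaw 0.03 tilt [-0.0042  0.0025 -1.    ]
```

Request:
drive_tool(
  plan=[-0.0088,0.0003,0,8,0.01,-0.0097,-0.0007,0,8,0.01,-0.0097,-0.0007,0,8,0.01,-0.0097,-0.0007,0,8,0.01,0,0,0,0,0.01],
)

```text
clock: 6.5
ee_pos: [537.2, -74.7, 54.5]
orientation: [-0.002, 0.991, -0.132, -0.001]
contact_force: [0.8, 11.7, 2.0]
opening: 0.2
```

```bash
python3 - <<'E'
from h import *
arc(-105.2)
E
```

```text
R 68.0 phi -105.2 Frad -11.5 Ftan_ccw -2.3 Fz 2.0
t 6.5 pos [537.2 -74.7  54.5] yang -105.21 F [ 0.8 11.7  2. ] M [ 1.88  0.02 -0.  ] open 0.2 q6 1.48
need local mm [ 0.   2.  -0.1] yaw -0.01 tilt [-0.0013  0.0047 -1.    ]
```

Request:
drive_tool(
  plan=[-0.0097,-0.0025,0,8,0.01,-0.0097,-0.0009,0,8,0.01,-0.0097,-0.0007,0,8,0.01,-0.0097,-0.0007,0,8,0.01,0,0,0,0,0.01],
)

```text
clock: 7.12
ee_pos: [505.7, -55.5, 54.5]
orientation: [-0.0, 0.917, -0.399, -0.0]
contact_force: [-0.1, 4.5, 1.5]
opening: 0.197
```

```bash
sed -i 's/C=np.array.*/C=np.array([555.5,-7.])/' h.py; python3 - <<'E'
from h import *
from station import bot
arc(-143.2)
for n in("side","top"):
    p,d=bot.grab_frame(n); c=bot.get_calibration(n)
    np.savez(f"{n}3.npz",p=p,d=d,K=c["intrinsics"],T=c["cam_to_world"])
    cv2.imwrite(f"pics/{n}3.png",cv2.resize(p[120:270,230:430,::-1],None,fx=3,fy=3,interpolation=cv2.INTER_CUBIC))
E
```

```text
R 69.5 phi -135.78 Frad -3.1 Ftan_ccw -3.3 Fz 1.5
t 7.12 pos [505.7 -55.5  54.5] yang -137.01 F [-0.1  4.5  1.5] M [ 0.8   0.1  -0.02] open 0.197 q6 2.06
need local mm [-9.   0.1 -0.1] yaw 6.19 tilt [-0.e+00  7.e-04 -1.e+00]
```

View pics/side3.png

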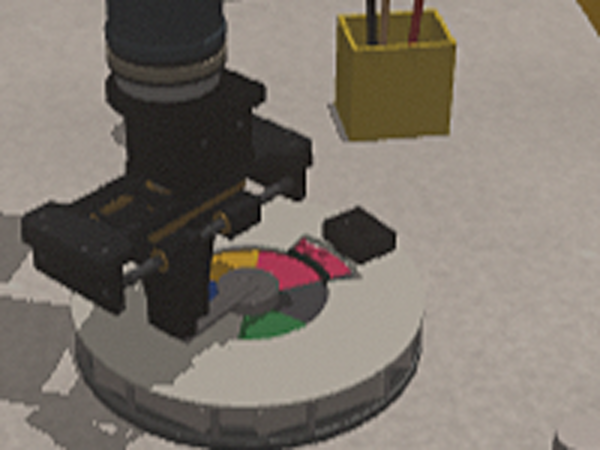

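Request:
drive_tool(
  plan=[-0.0085,-0.0007,0,7,0.01,0,0,0,0,0.01,0,0,0,0,0.045,0,0,0,0,0.045,0,0,-0.03,0,0.045],
)

```text
clock: 7.85
ee_pos: [498.9, -49.4, 83.3]
orientation: [0.001, 0.89, -0.455, -0.002]
contact_force: [-0.8, -0.4, 1.0]
opening: 0.449
```

Request:
drive_tool(
  plan=[0,0,-0.05,0,0.045,0,0,-0.03,0,0.045],
)

```text
clock: 8.1
ee_pos: [501.1, -50.0, 166.6]
orientation: [-0.0, 0.89, -0.455, 0.001]
contact_force: [-0.3, -0.9, -0.4]
opening: 0.513
```

```bash
python3 - <<'E'
from h import *
need([485.8,-267,150],None)
E
```

```text
t 8.1 pos [501.1 -50.  166.6] yang -144.13 F [-0.3 -0.9 -0.4] M [0.09 0.13 0.03] open 0.513 q6 2.19
need local mm [166.8 139.5  16.8] yaw None tilt [ 0.0024 -0.0012 -1.    ]
```

Request:
drive_tool(
  plan=[0.042,0.035,0,0,0.045,0.042,0.035,0,0,0.045,0.042,0.035,0,0,0.045,0.041,0.0345,0,0,0.045,0,0,0,0,0.045],
)

```text
clock: 8.72
ee_pos: [485.1, -271.3, 164.8]
orientation: [0.001, 0.889, -0.457, 0.001]
contact_force: [-1.6, 0.1, -0.1]
opening: 0.518
```

```bash
python3 - <<'E'
from h import *
from station import bot
p,d=bot.grab_frame("top"); c=bot.get_calibration("top"); K,T=c["intrinsics"],c["cam_to_world"]
np.savez("top4.npz",p=p,d=d,K=K,T=T)
cv2.imwrite("pics/top4.png",cv2.resize(p[120:290,230:500,::-1],None,fx=2.9,fy=2.9,interpolation=cv2.INTER_CUBIC))
X=cloud(d,K,T)
m=(abs(X[...,2]-84)<6)&(np.hypot(X[...,0]-495,X[...,1]+45)<30)
print("knob",m.sum(),X[m].mean(0),X[m].min(0),X[m].max(0))
need([485.8,-267,150],None)
p,d=bot.grab_frame("side"); c=bot.get_calibration("side"); K,T=c["intrinsics"],c["cam_to_world"]
np.savez("side4.npz",p=p,d=d,K=K,T=T)
cv2.imwrite("pics/side4.png",p[:,:,::-1])
E
```

```text
<stdin>:8: RuntimeWarning: Mean of empty slice.
  ret = um.true_divide(
Traceback (most recent call last):
ValueError: zero-size array to reduction operation minimum which has no identity
```

View pics/top4.png

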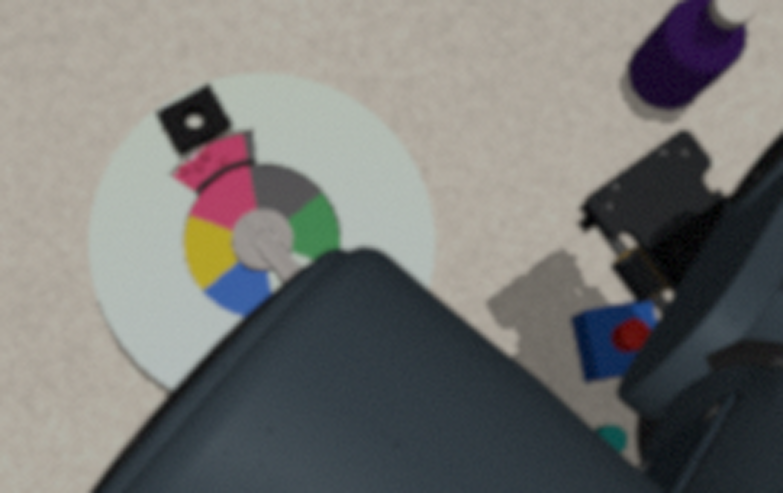

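Pink is now in the window. Next I'll measure the wheel angle from the colour boundaries and take a side picture.

```bash
python3 - <<'E'
from h import *
from station import bot
p,d,K,T=load("top4")
hsv=cv2.cvtColor(p,cv2.COLOR_RGB2HSV)
for Cc in([555.5,-7.],[555.6,-7.8],[555,-8.5]):
  for r in(45,52):
    th=np.arange(-60,140,.25); P=np.c_[Cc[0]+r*np.cos(np.radians(th)),Cc[1]+r*np.sin(np.radians(th)),34+0*th]
    uv=proj(K,T,P).astype(np.float32); s=cv2.remap(p,uv[:,0].reshape(1,-1),uv[:,1].reshape(1,-1),cv2.INTER_LINEAR)
    h=cv2.cvtColor(s,cv2.COLOR_RGB2HSV)[0].astype(int); pk=((h[:,0]>160)|(h[:,0]<5))&(h[:,1]>90)
    t=th[pk]; print(Cc,r,t.min(),t.max(),(t.min()+t.max())/2)
need([485.8,-267,150],None)
p,d=bot.grab_frame("side"); c=bot.get_calibration("side"); K,T=c["intrinsics"],c["cam_to_world"]
np.savez("side4.npz",p=p,d=d,K=K,T=T)
cv2.imwrite("pics/side4.png",p[:,:,::-1])
E
```

```text
[555.5, -7.0] 45 9.5 67.75 38.625
[555.5, -7.0] 52 9.25 68.25 38.75
[555.6, -7.8] 45 10.5 68.25 39.375
[555.6, -7.8] 52 10.25 68.75 39.5
[555, -8.5] 45 11.25 67.75 39.5
[555, -8.5] 52 10.75 68.25 39.5
t 8.78 pos [ 484.5 -268.5  164.4] yang -144.34 F [0.3 0.9 0.3] M [0.09 0.14 0.04] open 0.518 q6 1.81
need local mm [-0.4 -1.9 14.4] yaw None tilt [ 0.e+00 -1.e-04 -1.e+00]
```

View pics/side4.png

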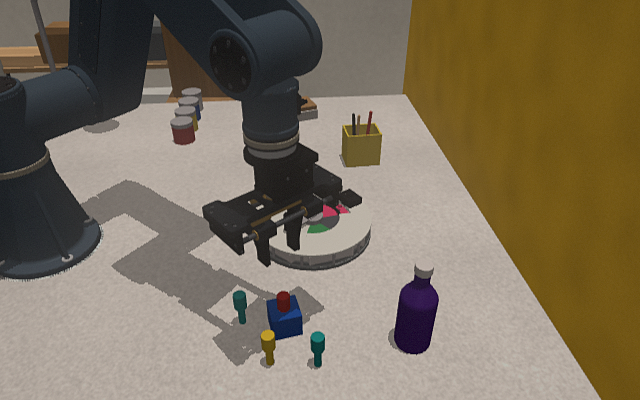

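The side view shows the gripper above the stand at (285,310) with the decoys clear of it. Pink is at about 39° and the guide at about 30°, so the search will start CCW of any possible slot position. Descending on the pin.

Request:
drive_tool(
  plan=[0,-0.003,0.04,0,0.045,0,0,0.04,0,0.045,0,0,0,0,0.045],
)

```text
clock: 9.2
ee_pos: [485.2, -261.2, 82.1]
orientation: [-0.001, 0.891, -0.454, -0.004]
contact_force: [0.2, -0.2, -0.1]
opening: 0.516
```

```bash
python3 - <<'E'
from h import *
from station import bot
need([485.8,-266.2,53],None)
p,d=bot.grab_frame("side")
cv2.imwrite("pics/side5.png",cv2.resize(p[200:380,190:390,::-1],None,fx=3,fy=3,interpolation=cv2.INTER_CUBIC))
E
```

```text
t 9.2 pos [ 485.2 -261.2   82.1] yang -144.05 F [ 0.2 -0.2 -0.1] M [0.03 0.19 0.03] open 0.516 q6 1.82
need local mm [ 4.7  2.4 29.1] yaw None tilt [-0.0065  0.0056 -1.    ]
```

View pics/side5.png

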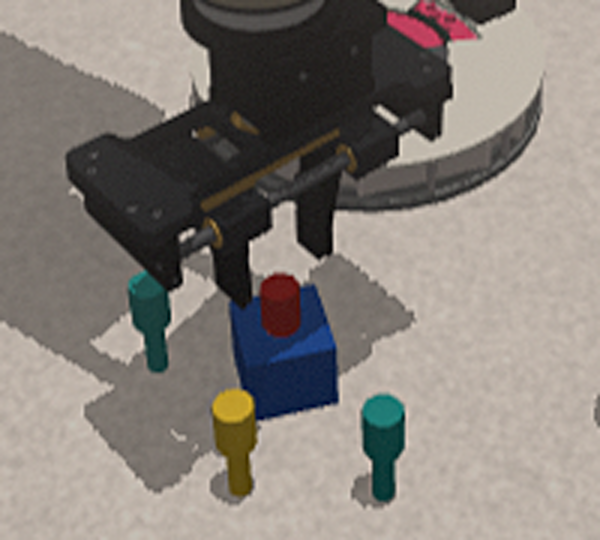

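The fingers straddle the red head but the arm is still settling, so I'll correct and check.

Request:
drive_tool(
  plan=[0,0,0,0,0.045,0,0,0,0,0.045],
)

```text
clock: 9.5
ee_pos: [488.3, -265.1, 86.2]
orientation: [0.0, 0.89, -0.455, 0.002]
contact_force: [0.4, -0.5, 0.7]
opening: 0.517
```

```bash
python3 - <<'E'
from h import *
need([485.8,-266.2,53],None)
E
```

```text
t 9.5 pos [ 488.3 -265.1   86.2] yang -144.14 F [ 0.4 -0.5  0.7] M [0.03 0.17 0.04] open 0.517 q6 1.82
need local mm [-0.7  2.7 33.2] yaw None tilt [ 0.0025 -0.0021 -1.    ]
```

Request:
drive_tool(
  plan=[-0.0005,0.0025,0.015,0,0.045,0,0,0.012,0,0.045,0,0,0.005,0,0.045,0,0,0,0,0.045],
)

```text
clock: 10.0
ee_pos: [484.6, -265.5, 51.7]
orientation: [-0.0, 0.89, -0.455, -0.001]
contact_force: [0.7, 0.7, 0.2]
opening: 0.515
```

```bash
python3 - <<'E'
from h import *
need([485.8,-266.2,53],None)
E
```

```text
t 10.0 pos [ 484.6 -265.5   51.7] yang -144.19 F [0.7 0.7 0.2] M [0.04 0.14 0.  ] open 0.515 q6 1.81
need local mm [ 1.3 -0.6 -1.3] yaw None tilt [-0.0013  0.0011 -1.    ]
```

Request:
drive_tool(
  plan=[0,0,-0.001,0,0.012,0,0,0,0,0.012,0,0,0,0,0.012,0,0,0,0,0.012,0,0,0,0,0.012],
  grip_force=15,
)

```text
clock: 10.62
ee_pos: [485.3, -265.8, 53.9]
orientation: [0.0, 0.89, -0.455, 0.0]
contact_force: [0.3, 0.1, 2.6]
opening: 0.248
```

```bash
python3 - <<'E'
from h import *
need([485.8,-266.2,53],None)
E
```

```text
t 10.62 pos [ 485.3 -265.8   53.9] yang -144.18 F [0.3 0.1 2.6] M [0.13 0.1  0.01] open 0.248 q6 1.81
need local mm [ 0.6 -0.2  0.9] yaw None tilt [ 6.e-04 -4.e-04 -1.e+00]
```

Request:
drive_tool(
  plan=[0,0,-0.02,0,0.012,0,0,-0.035,0,0.012,0,0,-0.045,0,0.012,0,0,0,0,0.012,0,0,0,0,0.012],
  grip_force=25,
)

```text
clock: 11.25
ee_pos: [484.3, -265.1, 152.8]
orientation: [-0.0, 0.89, -0.455, -0.001]
contact_force: [0.4, 0.5, -1.2]
opening: 0.246
```

```bash
python3 - <<'E'
from h import *
from station import bot
need([641.8,42.3,150],-150)
p,d=bot.grab_frame("side")
cv2.imwrite("pics/side6.png",cv2.resize(p[160:340,190:390,::-1],None,fx=3,fy=3,interpolation=cv2.INTER_CUBIC))
E
```

```text
t 11.25 pos [ 484.3 -265.1  152.8] yang -144.18 F [ 0.4  0.5 -1.2] M [0.04 0.18 0.  ] open 0.246 q6 1.81
need local mm [-157.1 -307.7    2.9] yaw 5.82 tilt [-0.0015  0.0011 -1.    ]
```

View pics/side6.png

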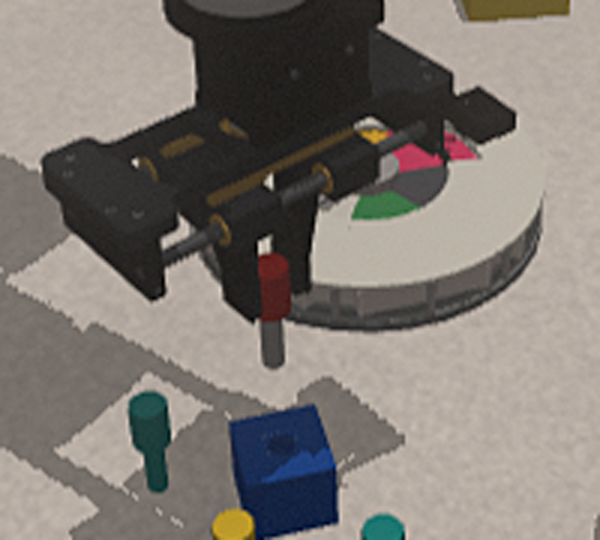

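The pin hangs upright in the grip. Moving it toward the guide.

Request:
drive_tool(
  plan=[-0.026,-0.051,0,0,0.012,-0.026,-0.051,0,0,0.012,-0.026,-0.051,0,0,0.012,-0.026,-0.051,0,0,0.012,-0.026,-0.051,0,0,0.012],
)

```text
clock: 11.92
ee_pos: [615.1, -9.2, 151.2]
orientation: [0.001, 0.89, -0.455, -0.002]
contact_force: [1.5, -0.9, -1.9]
opening: 0.243
```

Request:
drive_tool(
  plan=[-0.026,-0.051,0,0,0.012,0,0,0.02,0,0.012,0,0,0.015,0,0.012,0,0,0,0,0.012,0,0,0,0,0.012],
)

```text
clock: 12.55
ee_pos: [641.7, 38.9, 118.3]
orientation: [0.0, 0.89, -0.456, -0.0]
contact_force: [0.4, 0.5, -0.5]
opening: 0.244
```

```bash
python3 - <<'E'
from h import *
from station import bot
need([641.8,42.3,110],None)
for n in("side","top"):
    p,d=bot.grab_frame(n); c=bot.get_calibration(n)
    np.savez(f"{n}7.npz",p=p,d=d,K=c["intrinsics"],T=c["cam_to_world"])
p=load("side7")[0]
cv2.imwrite("pics/side7.png",cv2.resize(p[110:260,260:430,::-1],None,fx=4,fy=4,interpolation=cv2.INTER_CUBIC))
E
```

```text
t 12.55 pos [641.7  38.9 118.3] yang -144.27 F [ 0.4  0.5 -0.5] M [ 0.05  0.15 -0.  ] open 0.244 q6 2.4
need local mm [-2.7 -2.1  8.3] yaw None tilt [-6.e-04  0.e+00 -1.e+00]
```

View pics/side7.png

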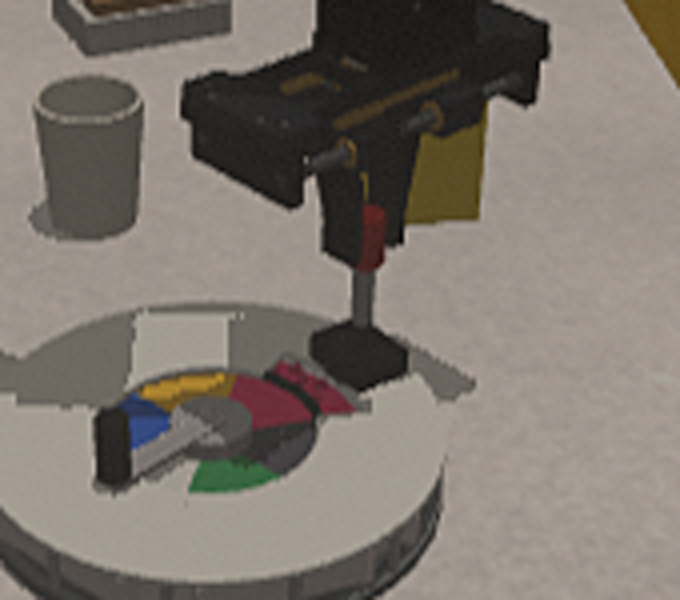

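```bash
python3 - <<'E'
from h import *
p,d,K,T=load("side7");X=cloud(d,K,T)
for zr in((77,86),(86,97),(97,106)):
    m=(d>0)&(X[...,2]>zr[0])&(X[...,2]<zr[1])&(np.hypot(X[...,0]-642,X[...,1]-40)<22)
    v,u=np.nonzero(m); print(zr,m.sum(),X[m].mean(0).round(1),X[m].min(0).round(1),X[m].max(0).round(1),"u",u.min(),u.max(),u.mean().round(2))
cv2.imwrite("pics/z7.png",cv2.resize(p[150:220,320:385,::-1],None,fx=8,fy=8,interpolation=cv2.INTER_NEAREST))
# predicted overlays
for nm,P in(("pin foot",[641.7,38.9,72.4]),("pin +38",[641.7,38.9,110.4]),("guide",[641.8,42.3,56])): print(nm,proj(K,T,P))
q=load("side0"); g=cloud(q[1],q[2],q[3]); V=q[0].max(-1)
m=(V<55)&(abs(g[...,2]-56)<4)&(np.hypot(g[...,0]-640,g[...,1]-45)<40); v,u=np.nonzero(m);print(u.min(),u.max(),v.min(),v.max())
m=(d>0)&(abs(X[...,2]-56)<3)&(np.hypot(X[...,0]-641,X[...,1]-41)<32)&(p.max(-1)<60)
print(cv2.minAreaRect(X[m][:,:2].astype(np.float32)), m.sum())
E
```

```text
(77, 86) 17 [640.2  32.5  82.3] [636.   28.3  77.9] [645.2  34.6  85.6] u 348 352 349.82
(86, 97) 22 [640.2  33.1  91.8] [635.6  28.4  86.4] [647.1  37.7  97. ] u 348 353 349.95
(97, 106) 22 [641.3  32.8 101.6] [635.6  29.5  97.2] [646.8  37.1 106. ] u 348 353 350.64
pin foot [[349.92109037 189.78219798]]
pin +38 [[350.57255041 174.84770303]]
guide [[349.46698865 195.18174922]]
338 361 189 203
((642.14111328125, 39.871028900146484), (33.74785614013672, 44.44206619262695), 29.294391632080078) 165
```

View pics/z7.png

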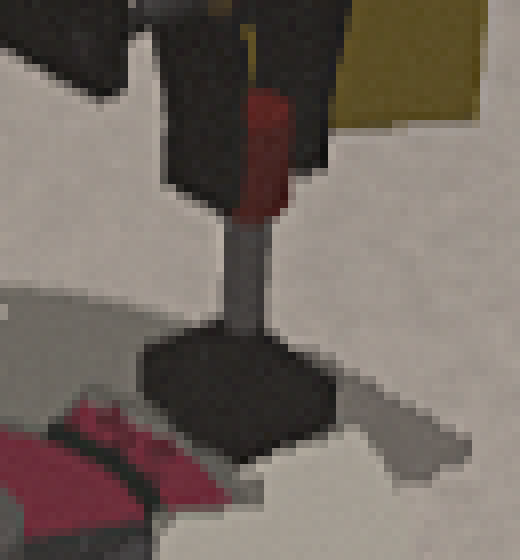

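Request:
drive_tool(
  plan=[-0.002,-0.0023,0.006,0,0.012,0,0,0.006,0,0.012,0,0,0,0,0.012,0,0,0,0,0.012],
)

```text
clock: 13.15
ee_pos: [642.6, 42.8, 106.5]
orientation: [0.0, 0.89, -0.455, -0.0]
contact_force: [1.0, -0.2, -0.8]
opening: 0.241
```

```bash
python3 - <<'E'
from h import *
need([642.3,41.8,101],None)
E
```

```text
t 13.15 pos [642.6  42.8 106.5] yang -144.18 F [ 1.  -0.2 -0.8] M [0.06 0.17 0.01] open 0.241 q6 2.41
need local mm [0.7 0.8 5.5] yaw None tilt [-1.e-04 -0.e+00 -1.e+00]
```

Request:
drive_tool(
  plan=[0.0005,0.0005,0.003,0,0.012,0,0,0.003,0,0.012,0,0,0,0,0.012],
)

```text
clock: 13.52
ee_pos: [642.4, 42.4, 100.5]
orientation: [-0.0, 0.89, -0.456, -0.0]
contact_force: [0.6, 1.0, -0.8]
opening: 0.246
```

```bash
python3 - <<'E'
from h import *
need([642.3,41.8,97],None)
E
```

```text
t 13.53 pos [642.4  42.4 100.5] yang -144.2 F [ 0.6  1.  -0.8] M [ 0.27  0.09 -0.01] open 0.246 q6 2.41
need local mm [0.5 0.5 3.5] yaw None tilt [-1.e-04  7.e-04 -1.e+00]
```

Request:
drive_tool(
  plan=[0,0,0.0025,0,0.012,0,0,0.0025,0,0.012,0,0,0,0,0.012],
)

```text
clock: 13.9
ee_pos: [642.2, 42.5, 95.1]
orientation: [-0.0, 0.89, -0.455, -0.0]
contact_force: [-0.1, 3.0, -1.7]
opening: 0.242
```

```bash
python3 - <<'E'
from h import *
need([642.3,41.8,82],None)
E
```

```text
t 13.9 pos [642.2  42.5  95.1] yang -144.18 F [-0.1  3.  -1.7] M [ 0.64  0.17 -0.02] open 0.242 q6 2.41
need local mm [ 0.7  0.4 13.1] yaw None tilt [-5.e-04  7.e-04 -1.e+00]
```

Request:
drive_tool(
  plan=[-0.0006,-0.0004,0,0,0.012,0,0,0.003,0,0.012,0,0,0.003,0,0.012,0,0,0,0,0.012],
)

```text
clock: 14.4
ee_pos: [642.3, 42.8, 89.1]
orientation: [0.0, 0.89, -0.455, -0.0]
contact_force: [1.0, 2.0, -2.2]
opening: 0.246
```

```bash
python3 - <<'E'
from h import *
need([642.3,41.8,82],None)
E
```

```text
t 14.4 pos [642.3  42.8  89.1] yang -144.19 F [ 1.   2.  -2.2] M [ 0.49  0.22 -0.  ] open 0.246 q6 2.41
need local mm [0.9 0.6 7.1] yaw None tilt [-4.e-04  1.e-04 -1.e+00]
```

Request:
drive_tool(
  plan=[-0.0004,-0.0003,0.002,0,0.012,0,0,0.002,0,0.012,0,0,0,0,0.012],
  grip_force=6,
)

```text
clock: 14.78
ee_pos: [642.4, 43.0, 85.2]
orientation: [0.0, 0.89, -0.455, -0.0]
contact_force: [-0.6, 0.0, -2.2]
opening: 0.248
```

```bash
python3 - <<'E'
from h import *
need([642.3,41.8,82],None)
E
```

```text
t 14.78 pos [642.4  43.   85.2] yang -144.18 F [-0.6  0.  -2.2] M [0.1  0.18 0.05] open 0.248 q6 2.41
need local mm [0.9 0.7 3.2] yaw None tilt [-3.e-04 -5.e-04 -1.e+00]
```

Request:
drive_tool(
  plan=[0,0,0.001,0,0.012,0,0,0.001,0,0.012,0,0,0.001,0,0.012,0,0,0,0,0.012],
)

```text
clock: 15.28
ee_pos: [642.4, 43.3, 82.4]
orientation: [0.0, 0.89, -0.455, -0.0]
contact_force: [-0.2, -0.2, -1.2]
opening: 0.252
```

Request:
drive_tool(
  plan=[0,0,0.0007,0,0.012,0,0,0,0,0.012],
)

```text
clock: 15.52
ee_pos: [642.4, 43.3, 81.8]
orientation: [0.0, 0.89, -0.455, 0.0]
contact_force: [0.3, 0.8, -1.2]
opening: 0.251
```

Request:
drive_tool(
  plan=[0,0,0.0007,0,0.012,0,0,0,0,0.012],
)

```text
clock: 15.78
ee_pos: [642.4, 43.3, 81.1]
orientation: [0.0, 0.89, -0.455, -0.0]
contact_force: [0.8, 0.4, -1.5]
opening: 0.251
```

Request:
drive_tool(
  plan=[0,0,0.0006,0,0.012,0,0,0,0,0.012],
)

```text
clock: 16.02
ee_pos: [642.4, 43.3, 80.5]
orientation: [0.0, 0.89, -0.455, -0.0]
contact_force: [-0.2, 0.3, -1.7]
opening: 0.249
```

Request:
drive_tool(
  plan=[0,0,0.0006,0,0.012,0,0,0,0,0.012],
)

```text
clock: 16.27
ee_pos: [642.5, 43.3, 80.0]
orientation: [-0.0, 0.89, -0.455, 0.0]
contact_force: [-0.3, 0.1, -1.0]
opening: 0.247
```

Request:
drive_tool(
  plan=[0,0,0.0006,0,0.012,0,0,0,0,0.012],
)

```text
clock: 16.52
ee_pos: [642.6, 43.3, 79.8]
orientation: [-0.0, 0.89, -0.455, 0.0]
contact_force: [-1.1, 0.2, 2.4]
opening: 0.246
```

The foot is on the wheel face with about 3.5 N of contact, at TCP z = 79.8 as predicted. Releasing.

Request:
drive_tool(
  plan=[0,0,0,0,0.04,0,0,0,0,0.04,0,0,0,0,0.04,0,0,-0.02,0,0.04,0,0,-0.04,0,0.04],
)

```text
clock: 17.15
ee_pos: [640.8, 43.4, 137.8]
orientation: [0.001, 0.89, -0.455, -0.002]
contact_force: [0.6, -0.6, 1.0]
opening: 0.46
```

Request:
drive_tool(
  plan=[0,0,-0.03,0,0.045,0,0,0,0,0.045],
)

```text
clock: 17.4
ee_pos: [644.5, 43.2, 172.1]
orientation: [-0.001, 0.89, -0.455, 0.003]
contact_force: [0.1, 0.0, 0.5]
opening: 0.51
```

```bash
python3 - <<'E'
from h import *
from station import bot
a=np.radians(39-180)
t=C+70*np.array([np.cos(a),np.sin(a)]); print(t)
need([*t,160],-141)
for n in("side","top"):
    p,d=bot.grab_frame(n); c=bot.get_calibration(n)
    np.savez(f"{n}8.npz",p=p,d=d,K=c["intrinsics"],T=c["cam_to_world"])
p,d,K,T=load("side8"); X=cloud(d,K,T)
cv2.imwrite("pics/side8.png",cv2.resize(p[110:260,260:430,::-1],None,fx=4,fy=4,interpolation=cv2.INTER_CUBIC))
m=(abs(X[...,2]-84)<6)&(np.hypot(X[...,0]-500,X[...,1]+50)<30)
print("knob",m.sum(),X[m].mean(0),X[m].min(0),X[m].max(0))
E
```

```text
[501.0997827  -51.05242737]
t 17.4 pos [644.5  43.2 172.1] yang -144.17 F [0.1 0.  0.5] M [0.01 0.11 0.03] open 0.51 q6 2.41
need local mm [ -7.6 171.5  11.3] yaw -3.17 tilt [ 6.4e-03 -7.0e-04 -1.0e+00]
knob 60 [501.62904835 -56.28012114  83.70662497] [493.16508349 -62.85689977  78.59730832] [509.30946632 -44.52092262  87.29198884]
```

View pics/side8.png

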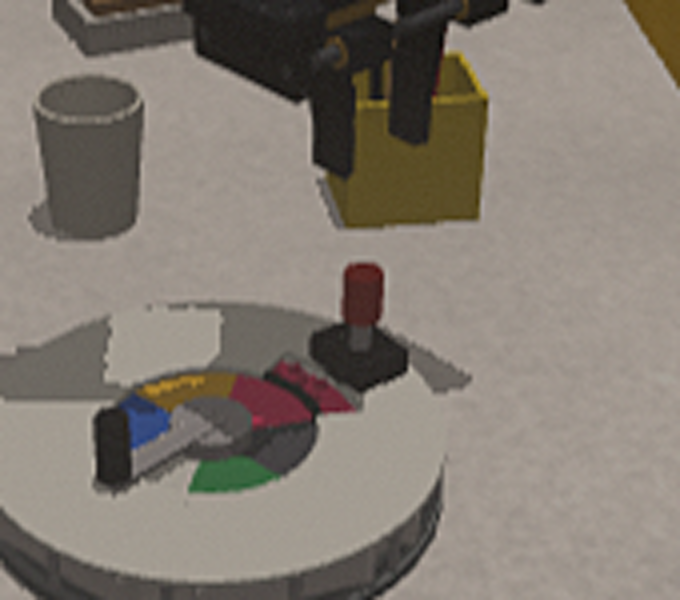

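The pin stands upright in the guide on the wheel face, with its head at about (363,290) in the zoomed view. Going back to the knob.

Request:
drive_tool(
  plan=[-0.0025,0.057,0,0,0.045,-0.0025,0.057,0,0,0.045,-0.0025,0.0575,0,0,0.045,0,0,0.03,-3,0.045,0,0,0.02,0,0.045],
)

```text
clock: 18.12
ee_pos: [496.8, -51.1, 117.3]
orientation: [0.0, 0.902, -0.433, -0.002]
contact_force: [0.7, 0.4, 0.3]
opening: 0.516
```

Request:
drive_tool(
  plan=[0,0,0,0,0.045,0,0,0,0,0.045],
)

```text
clock: 18.38
ee_pos: [498.9, -50.8, 119.0]
orientation: [0.0, 0.902, -0.432, -0.001]
contact_force: [0.3, 0.2, 0.8]
opening: 0.517
```

```bash
python3 - <<'E'
from h import *
need([501.3,-52.5,55],-140.5)
E
```

```text
t 18.38 pos [498.9 -50.8 119. ] yang -141.17 F [0.3 0.2 0.8] M [-0.01  0.16 -0.05] open 0.517 q6 2.14
need local mm [ 2.9 -0.9 64. ] yaw -0.67 tilt [-1.e-03  3.e-04 -1.e+00]
```

Request:
drive_tool(
  plan=[0.0025,-0.001,0.02,-0.5,0.045,0,0,0.025,0,0.045,0,0,0.018,0,0.045,0,0,0,0,0.045,0,0,0,0,0.045],
)

```text
clock: 19.0
ee_pos: [502.1, -52.4, 57.2]
orientation: [-0.0, 0.904, -0.428, 0.001]
contact_force: [1.3, 0.3, 0.1]
opening: 0.518
```

```bash
python3 - <<'E'
from h import *
need([501.3,-52.5,55],-140.5)
E
```

```text
t 19.0 pos [502.1 -52.4  57.2] yang -140.66 F [1.3 0.3 0.1] M [ 0.02  0.13 -0.01] open 0.518 q6 2.13
need local mm [-0.4  0.7  2.2] yaw -0.16 tilt [ 1.6e-03 -5.0e-04 -1.0e+00]
```

Request:
drive_tool(
  plan=[0,0.0005,0.002,0,0.01,0,0,0,0,0.01,0,0,0,0,0.01,0,0,0,0,0.01],
  grip_force=12,
)

```text
clock: 19.5
ee_pos: [502.3, -51.8, 54.6]
orientation: [-0.001, 0.903, -0.429, 0.001]
contact_force: [2.4, 5.7, 0.2]
opening: 0.202
```

```bash
cat >> h.py <<'E'
def pinz(tag,show=False):
    from station import bot
    p,d=bot.grab_frame("side"); c=bot.get_calibration("side"); K,T=c["intrinsics"],c["cam_to_world"]
    hsv=cv2.cvtColor(p,cv2.COLOR_RGB2HSV); X=cloud(d,K,T)
    m=((hsv[...,0]<8)|(hsv[...,0]>172))&(hsv[...,1]>130)&(np.hypot(X[...,0]-642,X[...,1]-40)<30)&(d>0)&(X[...,2]>45)
    v,u=np.nonzero(m); print("red px",m.sum(),"v",v.min() if len(v) else None,v.max() if len(v) else None,"z",X[m][:,2].min().round(1) if len(v) else None,X[m][:,2].max().round(1) if len(v) else None)
    cv2.imwrite(f"pics/{tag}.png",cv2.resize(p[110:260,260:430,::-1],None,fx=4,fy=4,interpolation=cv2.INTER_CUBIC))
E
python3 - <<'E'
from h import *
arc(-140.5); pinz("s9")
E
```

```text
R 69.6 phi -139.88 Frad -5.5 Ftan_ccw -2.8 Fz 0.2
t 19.5 pos [502.3 -51.8  54.6] yang -140.77 F [2.4 5.7 0.2] M [ 0.9  -0.3   0.06] open 0.202 q6 2.13
need local mm [-0.8  0.4  0. ] yaw -0.27 tilt [ 0.0031  0.0011 -1.    ]
red px 103 v 176 190 z 74.6 105.6
```

View pics/s9.png

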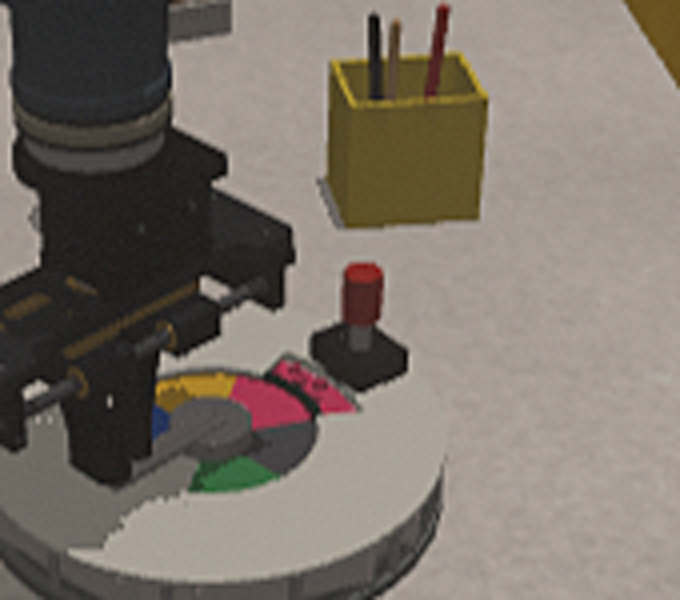

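Request:
drive_tool(
  plan=[-0.0008,-0.001,0,0.6,0.01,-0.0008,0,0,0.6,0.01,-0.0008,0,0,0.6,0.01,0,0,0,0,0.01],
)

```text
clock: 20.05
ee_pos: [501.7, -50.9, 54.6]
orientation: [-0.0, 0.897, -0.442, 0.002]
contact_force: [3.9, -2.5, 0.1]
opening: 0.201
```

```bash
python3 - <<'E'
from h import *
arc(-142.6); pinz("s10")
E
```

```text
R 69.5 phi -140.77 Frad -1.5 Ftan_ccw 4.4 Fz 0.1
t 20.05 pos [501.7 -50.9  54.6] yang -142.5 F [ 3.9 -2.5  0.1] M [-0.47 -0.5   0.13] open 0.201 q6 2.16
need local mm [-2.2  0.6  0. ] yaw 0.1 tilt [ 0.0031 -0.0013 -1.    ]
red px 99 v 176 190 z 74.4 105.7
```

Request:
drive_tool(
  plan=[-0.0008,0,0,0.6,0.01,-0.0008,0,0,0.6,0.01,0,0,0,0,0.01],
)

```text
clock: 20.48
ee_pos: [500.5, -49.4, 54.6]
orientation: [-0.0, 0.892, -0.452, 0.001]
contact_force: [4.6, -3.2, -0.3]
opening: 0.204
```

```bash
python3 - <<'E'
from h import *
arc(-142.6); pinz("s11")
E
```

```text
R 69.5 phi -142.34 Frad -1.7 Ftan_ccw 5.3 Fz -0.3
t 20.48 pos [500.5 -49.4  54.6] yang -143.7 F [ 4.6 -3.2 -0.3] M [-0.48 -0.48  0.02] open 0.204 q6 2.19
need local mm [-0.3  0.5  0. ] yaw -1.1 tilt [ 0.0027 -0.001  -1.    ]
red px 101 v 176 190 z 74.8 105.8
```

Request:
drive_tool(
  plan=[-0.0008,0,0,0.6,0.01,-0.0008,0,0,0.6,0.01,0,0,0,0,0.01],
)

```text
clock: 20.9
ee_pos: [499.6, -48.2, 54.6]
orientation: [-0.0, 0.887, -0.461, 0.001]
contact_force: [3.6, -3.2, 0.9]
opening: 0.203
```

```bash
python3 - <<'E'
from h import *
arc(-142.6); pinz("s12")
E
```

```text
R 69.5 phi -143.6 Frad -1.0 Ftan_ccw 4.7 Fz 0.9
t 20.9 pos [499.6 -48.2  54.6] yang -144.91 F [ 3.6 -3.2  0.9] M [-0.53 -0.49  0.02] open 0.203 q6 2.21
need local mm [1.2 0.5 0. ] yaw -2.31 tilt [ 0.0027 -0.0011 -1.    ]
red px 106 v 176 190 z 75.7 105.6
```

Request:
drive_tool(
  plan=[-0.0008,0,0,0.6,0.01,-0.0008,0,0,0.6,0.01,0,0,0,0,0.01],
)

```text
clock: 21.32
ee_pos: [498.7, -47.0, 54.6]
orientation: [-0.0, 0.883, -0.47, 0.002]
contact_force: [4.4, -4.3, -1.0]
opening: 0.201
```

```bash
python3 - <<'E'
from h import *
arc(-142.6); pinz("s13")
E
```

```text
R 69.4 phi -144.87 Frad -1.1 Ftan_ccw 6.1 Fz -1.0
t 21.32 pos [498.7 -47.   54.6] yang -146.11 F [ 4.4 -4.3 -1. ] M [-0.51 -0.5   0.05] open 0.201 q6 2.23
need local mm [2.8 0.4 0. ] yaw -3.51 tilt [ 0.0028 -0.0011 -1.    ]
red px 106 v 176 190 z 74.5 105.3
```

Request:
drive_tool(
  plan=[-0.0008,0,0,0.6,0.01,-0.0008,0,0,0.6,0.01,0,0,0,0,0.01],
)

```text
clock: 21.75
ee_pos: [497.8, -45.7, 54.6]
orientation: [-0.0, 0.878, -0.48, 0.002]
contact_force: [3.7, -4.8, 0.5]
opening: 0.203
```

```bash
python3 - <<'E'
from h import *
arc(-142.6); pinz("s14")
E
```

```text
R 69.4 phi -146.13 Frad -0.4 Ftan_ccw 6.1 Fz 0.5
t 21.75 pos [497.8 -45.7  54.6] yang -147.31 F [ 3.7 -4.8  0.5] M [-0.55 -0.47  0.03] open 0.203 q6 2.26
need local mm [4.3 0.3 0. ] yaw -4.71 tilt [ 0.0029 -0.0012 -1.    ]
red px 105 v 176 190 z 74.7 105.3
```

Request:
drive_tool(
  plan=[-0.0007,0,0,0.6,0.01,-0.0007,0,0,0.6,0.01,0,0,0,0,0.01],
)

```text
clock: 22.18
ee_pos: [497.1, -44.5, 54.6]
orientation: [-0.0, 0.872, -0.489, 0.002]
contact_force: [4.1, -3.6, -0.1]
opening: 0.198
```

```bash
python3 - <<'E'
from h import *
arc(-142.6); pinz("s15")
E
```

```text
R 69.4 phi -147.31 Frad -1.5 Ftan_ccw 5.3 Fz -0.1
t 22.18 pos [497.1 -44.5  54.6] yang -148.51 F [ 4.1 -3.6 -0.1] M [-0.6  -0.57  0.02] open 0.198 q6 2.28
need local mm [5.8 0.2 0. ] yaw -5.91 tilt [ 0.0028 -0.0012 -1.    ]
red px 103 v 176 190 z 75.0 105.0
```

Smooth, with steady drag. Continuing the search.

Request:
drive_tool(
  plan=[-0.0007,0,0,0.6,0.01,-0.0007,0,0,0.6,0.01,0,0,0,0,0.01],
)

```text
clock: 22.6
ee_pos: [496.3, -43.3, 54.6]
orientation: [-0.0, 0.867, -0.498, 0.001]
contact_force: [4.0, -3.8, -0.1]
opening: 0.2
```

```bash
python3 - <<'E'
from h import *
arc(-142.6); pinz("s16")
E
```

```text
R 69.4 phi -148.5 Frad -1.4 Ftan_ccw 5.3 Fz -0.1
t 22.6 pos [496.3 -43.3  54.6] yang -149.71 F [ 4.  -3.8 -0.1] M [-0.54 -0.51 -0.01] open 0.2 q6 2.3
need local mm [7.2 0.1 0. ] yaw -7.11 tilt [ 0.0027 -0.0011 -1.    ]
red px 105 v 176 190 z 75.0 105.6
```

Request:
drive_tool(
  plan=[-0.0007,0,0,0.6,0.01,-0.0007,0,0,0.6,0.01,0,0,0,0,0.01],
)

```text
clock: 23.02
ee_pos: [495.6, -42.1, 54.6]
orientation: [-0.0, 0.862, -0.507, 0.002]
contact_force: [4.8, -4.4, -0.3]
opening: 0.202
```

```bash
python3 - <<'E'
from h import *
arc(-142.6); pinz("s17")
E
```

```text
R 69.4 phi -149.61 Frad -1.9 Ftan_ccw 6.3 Fz -0.3
t 23.02 pos [495.6 -42.1  54.6] yang -150.9 F [ 4.8 -4.4 -0.3] M [-0.59 -0.44  0.06] open 0.202 q6 2.32
need local mm [ 8.5 -0.1  0. ] yaw -8.3 tilt [ 0.0028 -0.0012 -1.    ]
red px 104 v 176 190 z 74.9 105.8
```

Request:
drive_tool(
  plan=[-0.0007,0,0,0.6,0.01,-0.0007,0,0,0.6,0.01,0,0,0,0,0.01],
)

```text
clock: 23.45
ee_pos: [494.9, -40.7, 54.6]
orientation: [-0.0, 0.857, -0.516, 0.001]
contact_force: [3.5, -2.9, 0.5]
opening: 0.199
```

```bash
python3 - <<'E'
from h import *
arc(-142.6); pinz("s18")
E
```

```text
R 69.4 phi -150.94 Frad -1.6 Ftan_ccw 4.3 Fz 0.5
t 23.45 pos [494.9 -40.7  54.6] yang -152.11 F [ 3.5 -2.9  0.5] M [-0.51 -0.48  0.01] open 0.199 q6 2.35
need local mm [10.1 -0.3  0. ] yaw -9.51 tilt [ 2.6e-03 -9.0e-04 -1.0e+00]
red px 122 v 175 189 z 74.6 105.7
```

Request:
drive_tool(
  plan=[-0.0007,0,0,0.6,0.01,-0.0007,0,0,0.6,0.01,0,0,0,0,0.01],
)

```text
clock: 23.88
ee_pos: [494.0, -39.1, 54.6]
orientation: [-0.0, 0.851, -0.525, 0.001]
contact_force: [3.8, -2.9, 0.1]
opening: 0.204
```

```bash
python3 - <<'E'
from h import *
arc(-142.6); pinz("s19")
E
```

```text
R 69.4 phi -152.39 Frad -2.0 Ftan_ccw 4.3 Fz 0.1
t 23.88 pos [494.  -39.1  54.6] yang -153.33 F [ 3.8 -2.9  0.1] M [-0.4  -0.57  0.  ] open 0.204 q6 2.37
need local mm [11.9 -0.6  0. ] yaw -10.73 tilt [ 2.3e-03 -5.0e-04 -1.0e+00]
red px 118 v 175 190 z 73.4 104.0
```

View pics/s19.png

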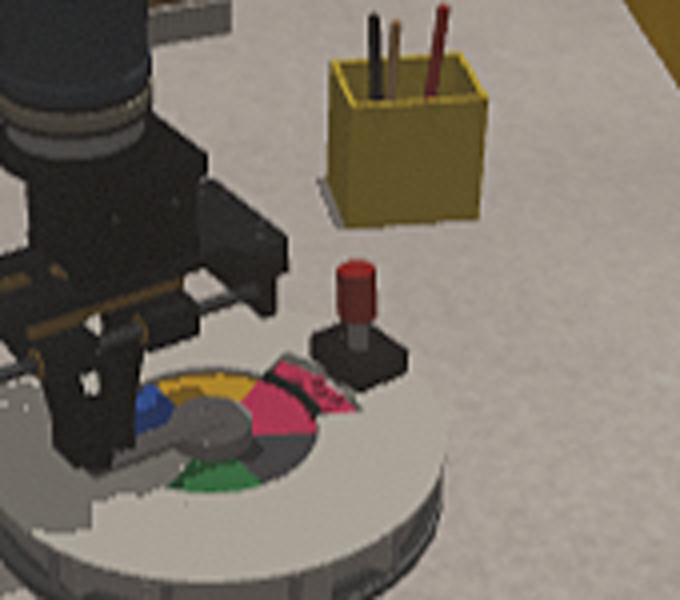

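The head has leaned slightly, by about 1.5 px, so the foot may be dragging or close to the slot. The force is still only the drag. Going on in smaller steps.

Request:
drive_tool(
  plan=[-0.0006,0,0,0.5,0.01,0,0,0,0,0.01],
)

```text
clock: 24.18
ee_pos: [493.7, -38.6, 54.6]
orientation: [-0.0, 0.849, -0.529, 0.001]
contact_force: [4.6, -3.2, 0.3]
opening: 0.205
```

```bash
python3 - <<'E'
from h import *
arc(-142.6); pinz("s20")
E
```

```text
R 69.4 phi -152.91 Frad -2.7 Ftan_ccw 5.0 Fz 0.3
t 24.18 pos [493.7 -38.6  54.6] yang -153.82 F [ 4.6 -3.2  0.3] M [-0.41 -0.55  0.03] open 0.205 q6 2.38
need local mm [12.5 -0.7  0. ] yaw -11.22 tilt [ 2.2e-03 -5.0e-04 -1.0e+00]
red px 118 v 175 190 z 74.6 104.4
```

Request:
drive_tool(
  plan=[-0.0006,0,0,0.5,0.01,0,0,0,0,0.01],
)

```text
clock: 24.48
ee_pos: [493.4, -38.0, 54.6]
orientation: [-0.0, 0.847, -0.532, 0.001]
contact_force: [4.4, -3.1, -1.1]
opening: 0.204
```

```bash
python3 - <<'E'
from h import *
arc(-142.6); pinz("s21")
E
```

```text
R 69.4 phi -153.43 Frad -2.6 Ftan_ccw 4.8 Fz -1.1
t 24.48 pos [493.4 -38.   54.6] yang -154.32 F [ 4.4 -3.1 -1.1] M [-0.36 -0.56  0.  ] open 0.204 q6 2.39
need local mm [13.1 -0.8  0. ] yaw -11.72 tilt [ 2.1e-03 -5.0e-04 -1.0e+00]
red px 121 v 175 190 z 72.2 105.2
```

Request:
drive_tool(
  plan=[-0.0006,0,0,0.5,0.01,0,0,0,0,0.01],
)

```text
clock: 24.78
ee_pos: [493.1, -37.4, 54.6]
orientation: [-0.0, 0.844, -0.536, 0.001]
contact_force: [4.4, -1.7, 0.5]
opening: 0.2
```

```bash
python3 - <<'E'
from h import *
arc(-142.6); pinz("s22")
E
```

```text
R 69.4 phi -154.0 Frad -3.3 Ftan_ccw 3.4 Fz 0.5
t 24.77 pos [493.1 -37.4  54.6] yang -154.83 F [ 4.4 -1.7  0.5] M [-0.37 -0.6  -0.01] open 0.2 q6 2.4
need local mm [13.8 -1.   0. ] yaw -12.23 tilt [ 2.1e-03 -3.0e-04 -1.0e+00]
red px 91 v 182 196 z 59.9 89.8
```

Request:
drive_tool(
  plan=[-0.0006,0,0,0.5,0.01,0,0,0,0,0.01],
)

```text
clock: 25.08
ee_pos: [492.9, -36.9, 54.6]
orientation: [-0.0, 0.842, -0.54, 0.001]
contact_force: [5.3, -2.1, 0.0]
opening: 0.198
```

```bash
python3 - <<'E'
from h import *
arc(-142.6); pinz("s23")
E
```

```text
R 69.4 phi -154.45 Frad -3.9 Ftan_ccw 4.1 Fz 0.0
t 25.07 pos [492.9 -36.9  54.6] yang -155.32 F [ 5.3 -2.1  0. ] M [-0.36 -0.61 -0.02] open 0.198 q6 2.41
need local mm [14.4 -1.1  0.1] yaw -12.72 tilt [ 2.2e-03 -5.0e-04 -1.0e+00]
red px 97 v 182 196 z 59.5 90.0
```

View pics/s23.png

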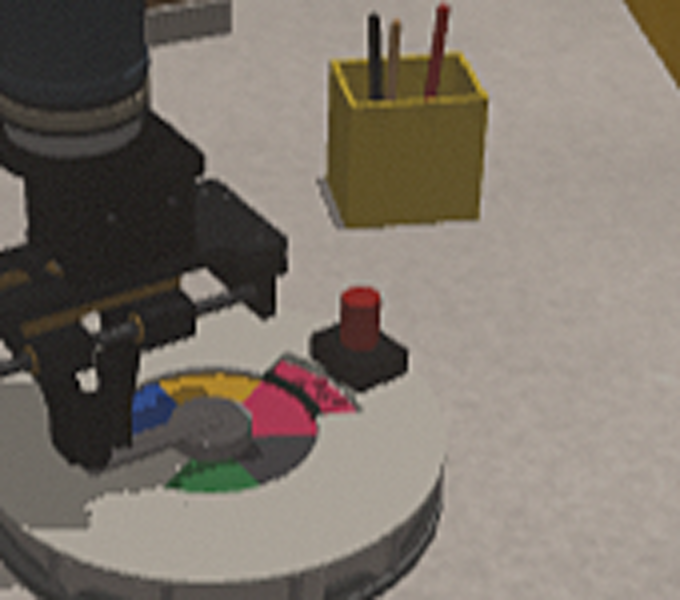

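The pin has dropped home: the head is on the guide, its top at about z = 89, down 16 mm. I'll ease off the residual tangential load, then release and retreat.

Request:
drive_tool(
  plan=[0.001,-0.0005,0,0,0.01,0,0,0,0,0.045,0,0,0,0,0.045,0,0,0,0,0.045,0,0,-0.02,0,0.045],
)

```text
clock: 25.75
ee_pos: [490.7, -36.7, 73.2]
orientation: [0.001, 0.842, -0.539, -0.003]
contact_force: [-0.2, -0.4, 0.1]
opening: 0.501
```

Request:
drive_tool(
  plan=[0,0,-0.05,0,0.045,0,0,-0.05,0,0.045,0,0.06,0,0,0.045,0,0.05,0,0,0.045,0,0,0,0,0.045],
)

```text
clock: 26.38
ee_pos: [388.4, -82.7, 174.0]
orientation: [0.0, 0.841, -0.541, -0.003]
contact_force: [0.8, -0.2, 0.5]
opening: 0.519
```

```bash
python3 - <<'E'
from h import *
from station import bot
need([0,0,0]); pinz("s24")
p,d=bot.grab_frame("side"); c=bot.get_calibration("side"); K,T=c["intrinsics"],c["cam_to_world"]; X=cloud(d,K,T)
hsv=cv2.cvtColor(p,cv2.COLOR_RGB2HSV)
m=((hsv[...,0]<8)|(hsv[...,0]>172))&(hsv[...,1]>130)&(np.hypot(X[...,0]-642,X[...,1]-40)<30)&(X[...,2]>45)
for z0,z1 in((58,68),(72,83)):
    k=m&(X[...,2]>z0)&(X[...,2]<z1); print(k.sum(),X[k].mean(0))
for n in("top",):
    p,d=bot.grab_frame(n); c=bot.get_calibration(n);K,T=c["intrinsics"],c["cam_to_world"]
    cv2.imwrite("pics/top24.png",cv2.resize(p[110:310,160:480,::-1],None,fx=2.4,fy=2.4,interpolation=cv2.INTER_CUBIC))
    for r in(45,52):
        th=np.arange(-60,140,.25); P=np.c_[555.5+r*np.cos(np.radians(th)),-7.5+r*np.sin(np.radians(th)),34+0*th]
        uv=proj(K,T,P).astype(np.float32); s=cv2.remap(p,uv[:,0].reshape(1,-1),uv[:,1].reshape(1,-1),cv2.INTER_LINEAR)
        h=cv2.cvtColor(s,cv2.COLOR_RGB2HSV)[0].astype(int); pk=((h[:,0]>160)|(h[:,0]<5))&(h[:,1]>90)
        t=th[pk]
        if len(t): print("pink",r,t.min(),t.max(),(t.min()+t.max())/2)
E
```

```text
t 26.38 pos [388.4 -82.7 174. ] yang -155.46 F [ 0.8 -0.2  0.5] M [0.09 0.12 0.01] open 0.519 q6 2.22
need local mm [-235.7  318.4  176.2] yaw None tilt [-0.0051  0.0024 -1.    ]
red px 53 v 182 196 z 59.2 89.2
2 [641.43161085  32.86997043  60.11335563]
9 [646.30048581  35.30483379  76.7411595 ]
pink 45 -4.0 54.25 25.125
pink 52 -4.25 54.5 25.125
```

View pics/s24.png

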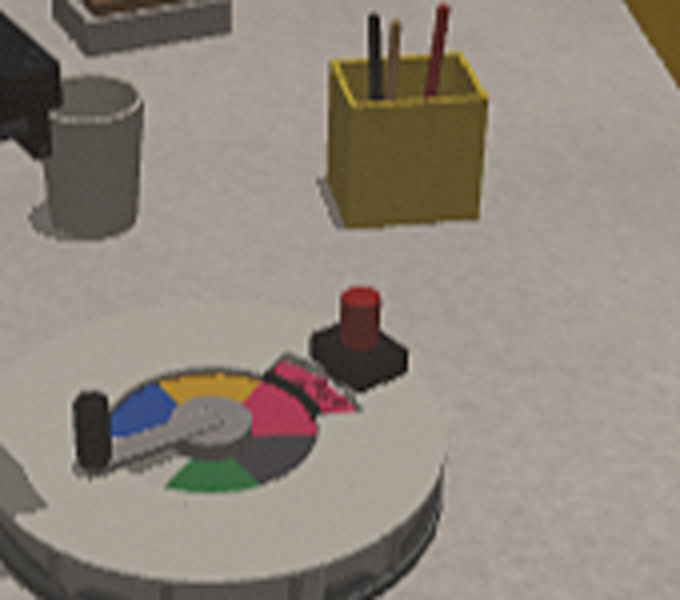

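View pics/top24.png

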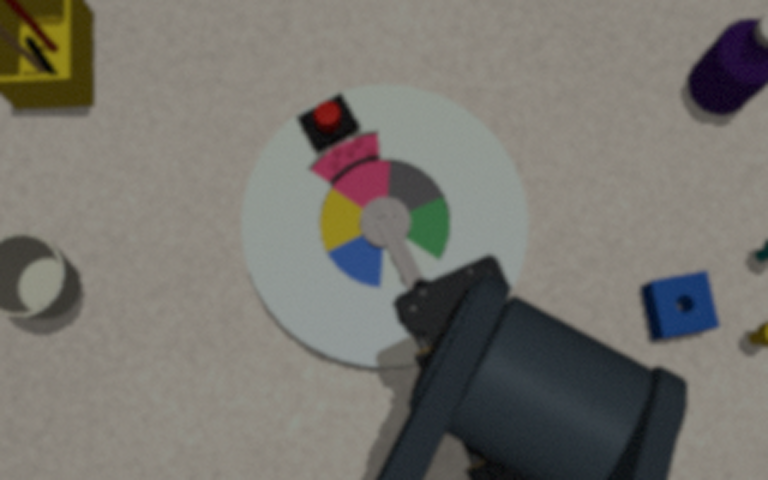

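Everything checks out: the head is down 16 mm and seated on the guide, pink is about 0.09 rad from square, and the arm is clear. Handing in.

```bash
python3 -c "
from station import bot
print(bot.close_job())"
```

```text
the job is handed in; nothing more can be done
None
```

The job is handed in at about 26.5 s of the 72 s allowed. Pink is in the window and the red-headed pin has locked the wheel there.

**What I did**
- I turned the wheel about 120° clockwise by the crank knob, stopping short of square.
- I then stood the pin gently in the guide on the wheel face, with about 3.5 N at the wrist on contact.
- With a light grip on the knob I turned the wheel in small steps until the pin dropped into the slot. The knob felt only its usual drag of 4–6 N, about what the given 0.3 N m would make.
- Before releasing the knob and backing away, I eased off the load.

**Last checks**
- **Pin:** the head came down about 16 mm (its top went from about 105 to 89 mm above the table) and sits on the guide. It looks upright in both views, after leaning slightly during the search.
- **Wheel:** pink's middle is at about 25° and the guide at about 30°. That is 0.09 rad off square (limit 0.15), or about 9 mm along the rim (limit 15 mm).
- **Surroundings:** the robot was clear of everything, and the tumbler, bottle and pen box looked untouched.

**What disagreed:** the two cameras differed by 1–4 mm in y. I settled that by the forces felt on the knob and the pin. I did not measure the force between pin and wheel directly, only the wrist force. The final angle carries an error of about 1°.

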